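# Stand the fallen boot forms back on their soles

## Robot

A 6-joint arm with a two-finger parallel gripper is mounted at the origin on the work surface. World frame = base frame: x ahead of the robot, y to its left, z up, the work surface at z = 0. Lengths are in m, angles in rad, forces in N, time in s.
With the tool pointing down it reaches from about 0.3 to 0.775 m from the base axis. Payload 14.6 kg.
Tool frame: the origin (TCP) lies between the finger pads; the fingertips stand 14 mm ahead of it and the grasp point (between the pads) lies 5 mm behind it; z points along the fingers, y is the line along which they close (so a half turn about z gives the same grasp; the last joint's range is limited). The gripper opens to 94 mm and grips with 3 to 60 N. Pads are 16 mm wide; open, the fingers measure 119 mm over their backs; the gripper's body (75 mm by 177 mm) begins 78 mm behind the grasp point.
Start: joints at [-1.301, 0.3, 1.521, -0, 1.321, -0.067], TCP at [0.182, -0.519, 0.219] pointing down, gripper open.
Joint ranges: [-3.03, 3.03], [-0.79, 2.21], [0.23, 2.52], [-1.04, 4.18], [0, 3.07], [-2.55, 2.55]. Speed limits (rad/s): [2.22, 2.22, 2.57, 3.14, 3.14, 3.14].

## Interface

Orientations are given as a unit quaternion [w, x, y, z].
In Python, from bench import r, vision gives the robot as it stands.
- The arm moves only by the shell command python3 -m inch 'ROWS' [FORCE]. ROWS is JSON, a list of rows, each a list of 3 entries, a list of its own where there are three numbers: the shift along the tool's x, y, z in mm, then the turn, a rotation vector about the tool's x, y, z in rad, then the finger opening in mm, from 0 to 94. In form: [[[x, y, z], [rx, ry, rz], jaw], ...]. A call has 1 to 8 rows; each row shifts and turns the commanded pose from where the row before left it, along the tool's axes as they then stand; what a row does not reach is not made up. A row lasts 1/8 s, in which the tool goes at most 62.5 mm and 10.7 degrees, less where a joint would pass 70% of its speed; a pose out of reach is approached as far as the arm can. A call is refused whole if a number of a shift passes 62.5 or a number of a turn 0.188, either way. A call with a gripper value outside its range is refused whole. The fingers move at their own pace and stop on an object; FORCE is the grip in N (left out, the last holds). Time passes only in rows, so rows that do not move let the fingers close. It gives the time, the measured TCP pose, the force, the opening and the grip force at its end, in the units of the state.
- r.get_state(): the state, without advancing time (a new reading comes with each control period).
- vision.snapshot(name): name is "side" or "top"; returns (picture, depth): 480x640x3 uint8, blue, green, red; 480x640 float32, m along the optical axis (not along the pixel's ray), 0 where there is no reading.
- vision.camera_model(name): a dict with "fx", "fy", "cx", "cy" (pixels), "extrinsics" (4x4, takes a point from camera to world coordinates). Camera axes: x right, y down, z forward; pixel columns grow to the right and rows downward; lengths in m; the calibration is good to about 2 mm. A picture is of the moment at which its call begins. camera_model takes no time and is no camera call.
- r.sign_off(): hands the job in; it is judged then, once.
The state is a dict: "t": time; "joint_positions": joint angles; "dq": joint speeds; "effort": joint torques, N m; "position": TCP position; "tool_rot": TCP orientation; "ft_force": force on the tool from outside, world axes, zero at the start; "torque": the same for the moment, N m; "opening": finger opening in m; "gripper_force": force on a finger pad.
Only numpy, scipy, OpenCV 4.12 (cv2) and the standard library are available. Lean on these libraries where they do the work, as an engineer would, in place of code of your own. Each camera call takes 0.05 s, during which the arm holds its last target. There are 200 camera calls.

## Task

The two wooden boot forms on the black mat have been knocked onto their backs, toes in the air: push each raised foot over with the outside of your fingers or fingertips, so that both forms stand upright on their soles again, about where they lie and on the mat. Only tip them up, never lift or carry them, and leave everything else where it is, including the form that already stands.

Things in the scene. Friction and masses are not known exactly. Their poses are not given: they have to be found in the camera images.
- mat: Black rubber bench mat, 340 (its x) by 540 (its y), 4 thick, fixed to the bench. Origin: centre of its underside, on the bench; z up.
- form_a: One of two fallen wooden boot forms, L-shaped, 0.3-0.65 kg: foot 145 long, 56 wide; leg 136 (152 with its pin). Lies on its flat back, toe up, 145 above the mat. Origin: middle of the heel's rear edge, on the mat, about which it tips. Own +x: from sole (plane x=0) along the leg, level now, up when standing; +z: heel to toe, up now, level when standing; y: width.
- form_a_toe (a point): Toe tip of form_a, at the sole plane: 145 along own +z from its origin. Once the form stands, the toe lies 145 ahead of the heel, on the side it was pushed to.
- form_a_push (a point): Point on the upper side of form_a's foot, at own x 42, z 120. A level push of 2 to 5 N here to own -x (away from the leg) tips the form; past about 45 degrees it falls onto its sole by itself. This face is flat from z 95 to the rounded toe at 145; below, the instep slopes to x 75 at z 62. The leg is 62 deep (z 0 to 62) to x 75, 50 beyond. Axes as the form's.
- form_b: The other of two fallen wooden boot forms, L-shaped, 0.3-0.65 kg: foot 145 long, 56 wide; leg 136 (152 with its pin). Lies on its flat back, toe up, 145 above the mat. Origin: middle of the heel's rear edge, on the mat, about which it tips. Own +x: from sole (plane x=0) along the leg, level now, up when standing; +z: heel to toe, up now, level when standing; y: width.
- form_b_toe (a point): Toe tip of form_b, at the sole plane: 145 along own +z from its origin. Once the form stands, the toe lies 145 ahead of the heel, on the side it was pushed to.
- form_b_push (a point): Point on the upper side of form_b's foot, at own x 42, z 120. A level push of 2 to 5 N here to own -x (away from the leg) tips the form; past about 45 degrees it falls onto its sole by itself. This face is flat from z 95 to the rounded toe at 145; below, the instep slopes to x 75 at z 62. The leg is 62 deep (z 0 to 62) to x 75, 50 beyond. Axes as the form's.
- form_c: A third form of the same shape that already stands on its sole beside the mat, to be left alone; 152 tall. Origin: middle of the rear edge of the heel, on the bench; its z points up along the leg, and the foot runs 145 along its own -x, 56 wide.
- nail_tin: Small low metal tin on the mat between the two fallen forms, 32 across, 24 high, to be left alone. Origin: centre of its underside.
- glue_jar: Amber glass jar with black cap, 68 across, 95 high, to be left alone. Origin: centre of its underside.
- polish_can: Flat dark steel can with a bright lid, 76 across, 32 high, to be left alone. Origin: centre of its underside.
- hammer: Hammer lying on the bench beyond the mat, to be left alone; 26 high, 260 long along its own x.
- brush: Hand brush lying beside the mat, to be left alone; 20 high, about 200 long along its own x.
- spool: Wooden thread spool standing on end, 48 across, 58 high, to be left alone. Origin: centre of its underside.
- pot: White ceramic pot beyond the mat, 72 across, 85 high, to be left alone. Origin: centre of its underside.
Things that resemble listed ones, but are neither listed nor needed, are in the scene too. What is shaped like the form_a but pink is not meant. Leave any purple look-alike of the form_b alone.

How it is judged:
By the outcome, as a careful person would: the job done as asked, in the order asked, and still so for the second after the job is handed in, with the robot touching nothing.
It also fails if it takes over 48 s, if anything falls off the work surface, if the arm or the gripper's body presses on something with over 40 N, if the wrist force passes 120 N, or if a joint passes its speed limit or range.

## Working session

There is one attempt and no reset: what is moved stays moved. The work goes in short steps, Python scripts to look and compute and a shell command to move; the robot and the scene stay as the last step left them, time stands still between calls to the robot, and variables do not carry over. Pictures are saved under pics/ and viewed, at most 10 in all, crops included, and the job is handed in when it is done.

```bash
mkdir -p pics; ls
python3 - <<'E'
from bench import r, vision
import cv2,numpy as np
for n in("top","side"):
    p,d=vision.snapshot(n); cv2.imwrite(f"pics/{n}0.png",p); np.savez(f"{n}0.npz",p=p,d=d)
    m=vision.camera_model(n); print(n,m["fx"],m["cx"],m["cy"],np.round(m["extrinsics"],3).tolist(),(d==0).mean())
s=r.get_state();print(s["t"],s["position"],s["tool_rot"],s["ft_force"])
E
```

```text
pics
top 574.8779416470833 323.3770478034371 237.4293620101011 [[-0.009, -0.985, 0.173, 0.249], [-1.0, 0.01, 0.006, 0.026], [-0.007, -0.173, -0.985, 1.349], [0.0, 0.0, 0.0, 1.0]] 0.004016927083333333
side 519.7127839686738 318.86308796129055 232.53008629853554 [[-0.971, -0.187, 0.15, 0.272], [-0.239, 0.729, -0.642, 0.854], [0.011, -0.659, -0.752, 1.072], [0.0, 0.0, 0.0, 1.0]] 0.0038834635416666666
0.1 [ 0.1816963  -0.51888348  0.21893052] [-5.29826234e-04  9.85852273e-01  1.67615669e-01 -5.47773379e-05] [ 0.54385161  0.06175233 -0.35963044]
```

View pics/top0.png

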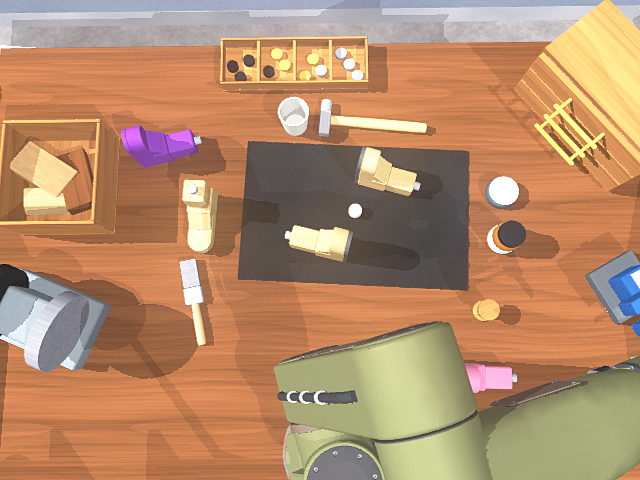

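View pics/side0.png

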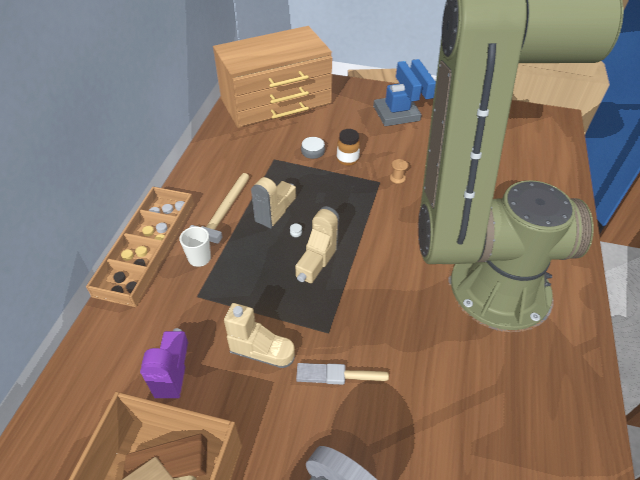

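The top view shows the two tan forms on the mat. The far one has its foot near (372,165) and its leg to the right, ending at (420,187). The near one has its foot near (342,245) and its leg to the left, ending at (287,237). The tin is at (355,211). The standing tan form at (200,215), the purple one at (160,145) and the pink one at (490,377) are off the mat and not meant. The side view agrees: far form at (272,200), near form at (318,245).

```bash
cat > h.py <<'E'
import numpy as np,cv2
from bench import r,vision
def cloud(n,d):
    m=vision.camera_model(n);v,u=np.indices(d.shape)
    P=np.stack([(u-m["cx"])/m["fx"]*d,(v-m["cy"])/m["fy"]*d,d],-1)
    E=m["extrinsics"];return P@E[:3,:3].T+E[:3,3]
E
python3 - <<'E'
from h import *
C={}
for n in("top","side"):
    z=np.load(n+"0.npz");C[n]=cloud(n,z["d"]),z["p"],z["d"]
W,p,d=C["top"]
print("mat",[W[v,u].round(3).tolist() for u,v in((255,150),(460,160),(250,270),(460,280),(355,211))])
boxes=dict(far=((.50,.72),(-.20,.02)),near=((.34,.49),(-.06,.16)))
for k,(bx,by) in boxes.items():
  for n,(W,p,d) in C.items():
    x,y,z=W[...,0],W[...,1],W[...,2]
    M=(d>0)&(x>bx[0])&(x<bx[1])&(y>by[0])&(y<by[1])&(z>.012)&(p[...,2]>100)
    if n=="top": M&=z<.2
    N,l,st,_=cv2.connectedComponentsWithStats(M.astype(np.uint8));b=1+st[1:,4].argmax();M=l==b
    Q=W[M]
    for lo,hi in((.12,.2),(.03,.085)):
        q=Q[(Q[:,2]>lo)&(Q[:,2]<hi)]
        if len(q)<5: continue
        c,wh,a=cv2.minAreaRect((q[:,:2]*1000).astype(np.float32))
        print(k,n,lo,len(q),"zmax%.3f"%np.percentile(q[:,2],99),"c",np.round(c,1),np.round(wh,1),round(a,1),"mean",q.mean(0).round(4))
crop=cv2.resize(C["top"][1][130:300,230:480],None,fx=3,fy=3);cv2.imwrite("pics/crop.png",crop)
E
```

```text
mat [[0.704, 0.199, 0.004], [0.672, -0.3, 0.005], [0.409, 0.207, 0.002], [0.381, -0.286, 0.002], [0.543, -0.042, 0.028]]
far top 0.12 475 zmax0.152 c [637.3 -68.9] [41.9 55.8] 73.5 mean [ 0.632  -0.0674  0.1419]
far top 0.03 1014 zmax0.084 c [ 620.5 -121. ] [151.   55.1] 73.8 mean [ 0.6121 -0.1292  0.0562]
far side 0.12 347 zmax0.151 c [635.7 -67.1] [49.2 56.2] 69.2 mean [ 0.6331 -0.0595  0.138 ]
far side 0.03 682 zmax0.084 c [ 618.5 -118.5] [159.4  57.4] 71.4 mean [ 0.6181 -0.0942  0.0548]
near top 0.12 496 zmax0.152 c [456.3  -4.3] [41.9 56.1] 75.2 mean [ 0.4534 -0.0037  0.1423]
near top 0.03 777 zmax0.084 c [468.7  49.4] [150.6  53. ] 75.2 mean [0.4652 0.0615 0.0573]
near side 0.12 386 zmax0.151 c [456.5  -0.7] [45.6 55.9] 79.0 mean [0.4537 0.0052 0.1388]
near side 0.03 860 zmax0.084 c [468.6  52.9] [153.7  56.4] 76.7 mean [0.4624 0.0601 0.057 ]
```

View pics/crop.png

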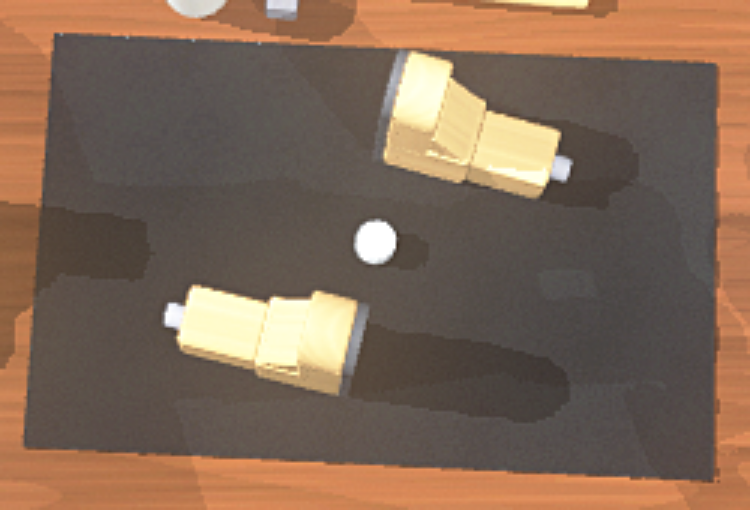

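The crop confirms it: both tan forms lie toe up on the mat, at crop (420,110) and (335,340), with the white tin between them at (375,242). Measured foot tops are about 0.150 high, as expected (0.145 plus the 0.004 mat).

The tool x axis will lie along the push line, at about 74°. First I rotate and close the fingers, then compute the shift.

```bash
python3 -m inch '[[[0,0,0],[0,0,-0.16],0],[[0,0,0],[0,0,-0.16],0],[[0,0,0],[0,0,-0.16],0],[[0,0,0],[0,0,-0.16],0],[[0,0,0],[0,0,-0.16],0],[[0,0,0],[0,0,-0.155],0],[[0,0,0],[0,0,0],0]]' 5
cat >> h.py <<'E'
from scipy.spatial.transform import Rotation as R
def shift(t):
    s=r.get_state();q=s["tool_rot"];M=R.from_quat([q[1],q[2],q[3],q[0]]).as_matrix()
    print("t",s["t"],"pos",s["position"].round(4),"xaxis",np.degrees(np.arctan2(M[1,0],M[0,0])).round(1),"open",round(s["opening"],3),"f",np.round(s["ft_force"],1),"j",np.round(s["joint_positions"],2))
    print("shift mm",(1000*M.T@(np.array(t)-s["position"])).round(1))
E
python3 -c "
from h import *
shift([.622,-.121,.219])"
```

```text
t: 0.98
position: [0.1817, -0.519, 0.2192]
tool_rot: [-0.0, 0.799, 0.602, 0.0]
ft_force: [-0.6, -0.5, -0.1]
opening: 0.0273
gripper_force: 0.0
t 0.975 pos [ 0.1817 -0.519   0.2192] xaxis 74.0 open 0.027 f [-0.6 -0.5 -0.1] j [-1.3   0.3   1.52 -0.    1.32 -1.02]
shift mm [5.042e+02 3.132e+02 3.000e-01]
```

```bash
python3 -m inch '[[[36,22.4,0],[0,0,0],0],[[36,22.4,0],[0,0,0],0],[[36,22.4,0],[0,0,0],0],[[36,22.4,0],[0,0,0],0],[[36,22.4,0],[0,0,0],0],[[36,22.4,0],[0,0,0],0],[[36,22.4,0],[0,0,0],0]]' >/dev/null
python3 -m inch '[[[36,22.4,0],[0,0,0],0],[[36,22.4,0],[0,0,0],0],[[36,22.4,0],[0,0,0],0],[[36,22.4,0],[0,0,0],0],[[36,22.4,0],[0,0,0],0],[[36,22.4,0],[0,0,0],0],[[36,22.4,0],[0,0,0],0],[[0,0,0],[0,0,0],0]]' >/dev/null
python3 -c "
from h import *
shift([.622,-.121,.126])"
```

```text
t 2.85 pos [ 0.6231 -0.1189  0.2185] xaxis 73.9 open 0.0 f [0.7 0.1 0. ] j [-0.25  0.49  1.26  0.    1.39  0.03]
shift mm [-2.3 -0.4 92.5]
```

```bash
python3 -m inch '[[[-2,0,25],[0,0,0],0],[[0,0,25],[0,0,0],0],[[0,0,25],[0,0,0],0],[[0,0,17],[0,0,0],0],[[0,0,0],[0,0,0],0]]'
python3 -m inch '[[[8,0,0],[0,0,0],0],[[8,0,0],[0,0,0],0],[[8,0,0],[0,0,0],0],[[8,0,0],[0,0,0],0],[[8,0,0],[0,0,0],0]]'
```

```text
t: 3.48
position: [0.6209, -0.1231, 0.1265]
tool_rot: [-0.001, 0.799, 0.601, -0.001]
ft_force: [0.9, 0.2, 0.1]
opening: 0.0005
gripper_force: 0.0
t: 4.1
position: [0.6327, -0.0839, 0.1277]
tool_rot: [0.0, 0.799, 0.602, 0.0]
ft_force: [-0.9, -1.3, 0.5]
opening: 0.0004
gripper_force: 0.7
```

Run:
```python
from h import *
p,d=vision.snapshot("side"); cv2.imwrite("pics/s1.png",cv2.resize(p[130:310,190:430],None,fx=3,fy=3))
```

```text
(no output)
```

View pics/s1.png

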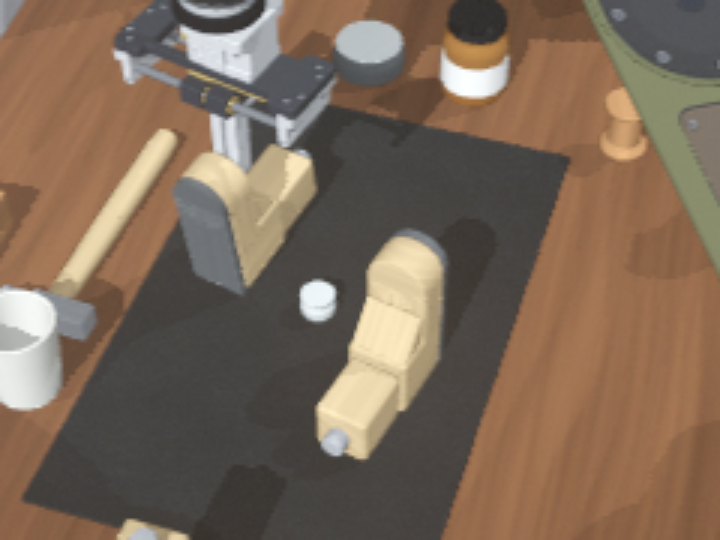

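The closed fingers, at crop (232,140), are against the far form's foot and it has begun to tip away. The push goes on slowly along the same line.

```bash
python3 -m inch '[[[9,0,0],[0,0,0],0],[[9,0,0],[0,0,0],0],[[9,0,0],[0,0,0],0],[[9,0,0],[0,0,0],0],[[9,0,0],[0,0,0],0],[[9,0,0],[0,0,0],0]]'
python3 -m inch '[[[9,0,0],[0,0,0],0],[[9,0,0],[0,0,0],0],[[9,0,0],[0,0,0],0],[[12,0,0],[0,0,0],0],[[12,0,0],[0,0,0],0],[[12,0,0],[0,0,0],0],[[12,0,0],[0,0,0],0],[[0,0,0],[0,0,0],0]]'
python3 - <<'E'
from h import *
p,d=vision.snapshot("side"); cv2.imwrite("pics/s2.png",cv2.resize(p[130:310,190:430],None,fx=3,fy=3))
shift([.47,.0485,.126])
E
```

```text
t: 4.9
position: [0.6475, -0.0318, 0.1274]
tool_rot: [-0.0, 0.799, 0.602, -0.0]
ft_force: [0.2, -0.2, 0.4]
opening: 0.0005
gripper_force: 0.0
t: 5.9
position: [0.6681, 0.0405, 0.1273]
tool_rot: [-0.0, 0.798, 0.602, -0.0]
ft_force: [-0.2, 0.4, 0.0]
opening: 0.0002
gripper_force: 0.0
t 5.95 pos [0.668  0.0399 0.1274] xaxis 74.0 open 0.0 f [ 0.1  0.1 -1.2] j [ 0.    0.64  1.24 -0.    1.26  0.28]
shift mm [ -46.2 -192.8    1.4]
```

View pics/s2.png

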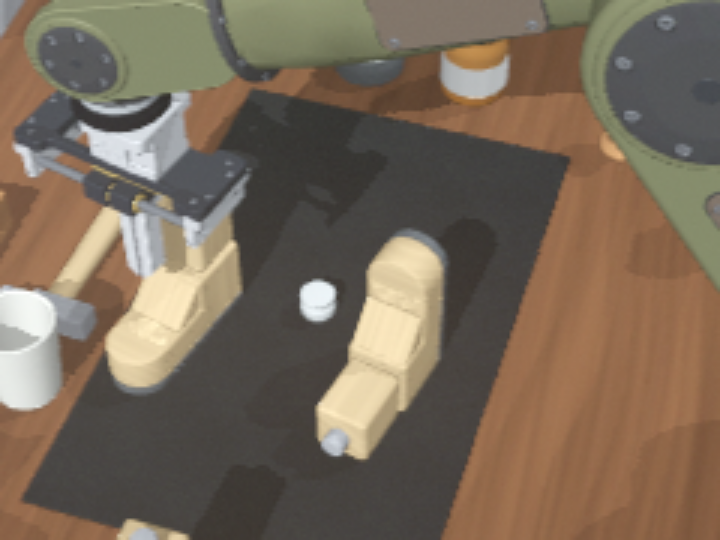

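The far form now stands on its sole, with its toe at crop (140,365), on the mat, and the fingers are free of it. Next: lift, cross over to the leg side of the near form, and lower.

```bash
python3 -m inch '[[[0,0,-31],[0,0,0],0],[[0,0,-31],[0,0,0],0],[[0,0,-31],[0,0,0],0],[[0,0,0],[0,0,0],0]]' >/dev/null
python3 -m inch '[[[-8,-32,0],[0,0,0],0],[[-8,-32,0],[0,0,0],0],[[-8,-32,0],[0,0,0],0],[[-8,-32,0],[0,0,0],0],[[-7,-32,0],[0,0,0],0],[[-7,-32,0],[0,0,0],0],[[0,0,0],[0,0,0],0]]' >/dev/null
python3 -c "
from h import *
shift([.47,.0485,.126])"
```

```text
t 7.325 pos [0.4693 0.0482 0.2198] xaxis 74.0 open 0.0 f [-0.2 -0.8  0.2] j [ 0.02  0.12  1.73 -0.    1.29  0.3 ]
shift mm [ 0.6  0.7 93.8]
```

```bash
python3 -m inch '[[[0,0,25],[0,0,-0.023],0],[[0,0,25],[0,0,0],0],[[0,0,25],[0,0,0],0],[[0,0,18],[0,0,0],0],[[0,0,0],[0,0,0],0]]'
python3 -m inch '[[[-8,0,0],[0,0,0],0],[[-8,0,0],[0,0,0],0],[[-8,0,0],[0,0,0],0],[[-8,0,0],[0,0,0],0],[[-8,0,0],[0,0,0],0]]'
python3 - <<'E'
from h import *
p,d=vision.snapshot("side"); cv2.imwrite("pics/s3.png",cv2.resize(p[130:310,190:430],None,fx=3,fy=3))
E
```

```text
t: 7.95
position: [0.4704, 0.048, 0.1258]
tool_rot: [-0.001, 0.792, 0.611, -0.001]
ft_force: [0.9, 0.6, -0.6]
opening: 0.0007
gripper_force: 0.0
t: 8.57
position: [0.4607, 0.0091, 0.1277]
tool_rot: [0.0, 0.792, 0.611, 0.0]
ft_force: [0.5, 1.7, 2.0]
opening: 0.0008
gripper_force: 1.1
```

View pics/s3.png

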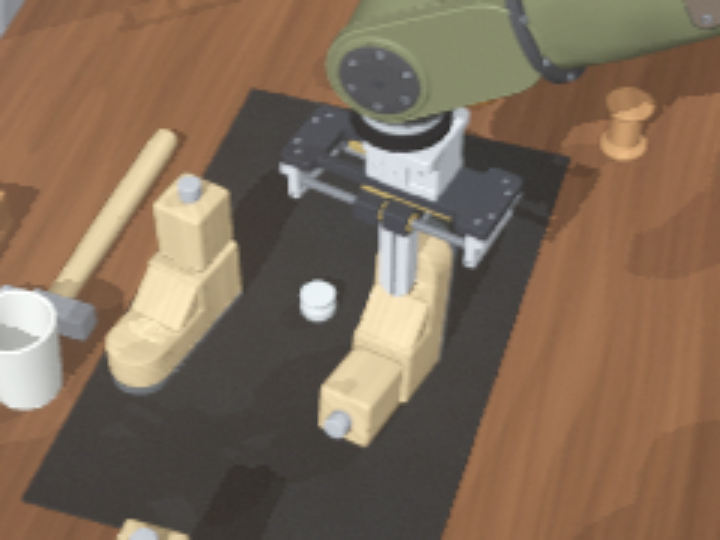

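The far form stands clear at crop (180,290). The fingers, at (398,265), are on the upper face of the near form's foot, and it is starting to tip. I keep going.

```bash
python3 -m inch '[[[-9,0,0],[0,0,0],0],[[-9,0,0],[0,0,0],0],[[-9,0,0],[0,0,0],0],[[-9,0,0],[0,0,0],0],[[-9,0,0],[0,0,0],0],[[-9,0,0],[0,0,0],0]]'
python3 -m inch '[[[-9,0,0],[0,0,0],0],[[-9,0,0],[0,0,0],0],[[-9,0,0],[0,0,0],0],[[-12,0,0],[0,0,0],0],[[-12,0,0],[0,0,0],0],[[-12,0,0],[0,0,0],0],[[-12,0,0],[0,0,0],0],[[0,0,0],[0,0,0],0]]'
python3 -m inch '[[[0,0,-30],[0,0,0],0],[[0,0,-30],[0,0,0],0],[[0,0,-30],[0,0,0],0],[[0,0,-30],[0,0,0],0],[[0,0,0],[0,0,0],0],[[0,0,0],[0,0,0],0]]'
python3 - <<'E'
from h import *
for n in("top","side"):
    p,d=vision.snapshot(n); cv2.imwrite(f"pics/{n}4.png",p)
    W=cloud(n,d);x,y,z=W[...,0],W[...,1],W[...,2]
    for k,(a,b,c,e) in dict(far=(.59,.72,-.1,.15),near=(.38,.5,-.2,.02)).items():
        M=(x>a)&(x<b)&(y>c)&(y<e)&(z>.012)&(z<.17)&(p[...,2]>100)&(p[...,0]<p[...,2]-25)
        N,l,st,_=cv2.connectedComponentsWithStats(M.astype(np.uint8))
        if N>1:
            q=W[l==1+st[1:,4].argmax()];print(n,k,len(q),"z99 %.3f"%np.percentile(q[:,2],99),cv2.minAreaRect((q[:,:2]*1000).astype(np.float32)))
E
```

```text
t: 9.38
position: [0.4467, -0.0433, 0.1274]
tool_rot: [-0.0, 0.792, 0.611, -0.0]
ft_force: [0.2, 0.5, 0.1]
opening: 0.0005
gripper_force: 0.0
t: 10.38
position: [0.4278, -0.1159, 0.1275]
tool_rot: [-0.0, 0.792, 0.611, 0.0]
ft_force: [0.3, -0.1, -0.7]
opening: 0.0006
gripper_force: 0.0
t: 11.12
position: [0.4277, -0.115, 0.2466]
tool_rot: [-0.0, 0.792, 0.611, -0.0]
ft_force: [-0.7, 0.1, 0.8]
opening: 0.0003
gripper_force: 0.0
top far 1590 z99 0.144 ((671.8242797851562, 17.522621154785156), (145.27330017089844, 83.62956237792969), 78.22811889648438)
top near 443 z99 0.146 ((443.7762145996094, -45.80695724487305), (44.912349700927734, 53.054710388183594), 75.1753158569336)
side far 1784 z99 0.142 ((663.426025390625, 23.328323364257812), (146.54098510742188, 58.780067443847656), 73.42352294921875)
side near 1290 z99 0.143 ((428.4986572265625, -88.69092559814453), (148.85377502441406, 56.45582962036133), 70.73416137695312)
```

View pics/top4.png

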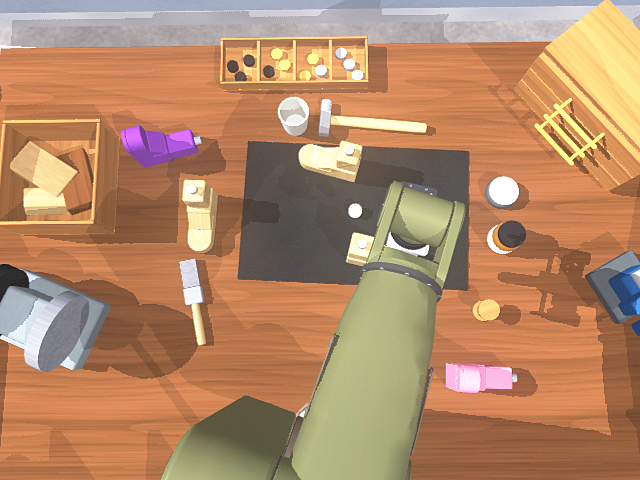

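View pics/side4.png

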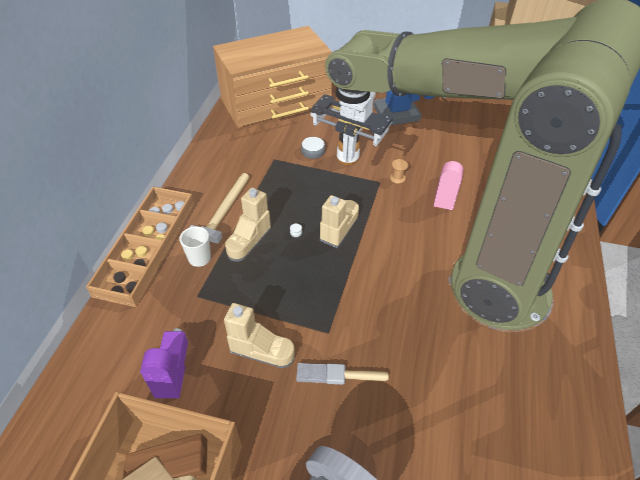

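Both forms stand on their soles on the mat: the far one at side (248,225), the near one at side (338,220). The tin at (296,230), the other objects and form_c are unmoved, and the gripper is clear above. I hand in.

```bash
python3 -c "
from bench import r
print(r.sign_off())"
```

```text
the job is handed in; nothing more can be done
None
```

Both fallen boot forms stand upright on their soles on the mat, about where they lay; in the last pictures nothing else had moved, and the job was handed in at about 11 s of the 48 s allowed.

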